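Close the suction unit's filter hatch and tighten its ratchet knob to the click

TASK

On the suction unit under test, swing the open filter hatch fully shut, then turn the wing knob on it clockwise, taking fresh grips as needed, until it comes home, slips and clicks. Stop at that first click (a second is tolerated, any more over-winds it) and let go, leaving the hatch shut and the loose things on the bench where they are.

Things in the scene. Friction and masses are not known exactly. Their poses are not given: they have to be found in the camera images.
- unit: The suction unit, fixed: white box 320 deep (x) by 280 mm wide (y), origin under its centre on the table, front to -x. Its black front panel, with the hatch, slopes 30 degrees: 60 mm high at x -160 mm up to 155 mm at x +4 mm. On the flat rear stand an aluminium motor (124 mm diameter, to 215 mm high, at x 92, y 60 mm) and a slim can (185 mm high, at x 100, y -70 mm).
- hatch (a joint): Opening angle of the hatch, rad: 0 shut (on its stop, flat on the slope), 1.4 widest; starts 0.8 to 1.3. A grey plate 165 mm down the slope, 180 mm wide, 10 mm thick, hinged along its upper edge. The hinge is stiff (0.45 N m): it stays where it is left; a push of about 2 to 5 N near its free edge closes it.
- hatch_hinge (a point): Middle of the hatch's hinge line, on its underside; the frame turns with the hatch: -x runs to the free edge (at -165 mm), y along the hinge (opening is a positive turn about +y), z out of the outer face (which is at z 10 mm). The knob's axis is at x -75 mm, y 0. Shut, z leans 30 degrees from vertical towards the unit's front.
- hatch_press (a point): Middle of the bare strip near the hatch's free edge, on its outer face (hatch frame -148, 0, 10 mm): a place to push it shut.
- collar (a joint): Angle in rad of the knob's screw, seen as an aluminium disc (90 mm diameter, 8 mm thick) on the hatch under the knob, with a small pointer tooth. Grows clockwise seen from outside; starts 0.7 to 2.1; comes home on a hard stop at 3.14, its tooth at the white mark near the hatch's free edge. Till then knob and collar turn together, against 0.05 N m.
- ratchet (a joint): Clockwise slip in rad of the wing knob on the collar: 0 till the collar is home. Then it slips, and clicks each 0.524 rad (30 degrees): the torque climbs to about 0.32 N m at 0.13 rad, lets go (the first click) and falls to about 0.1 N m by 0.4 rad; the second click is at 0.65, the third at 1.18. It stays where it is left. Anticlockwise the collar goes back with it.
- knob_grip (a point): Grip point on the black wing knob, on its axis, 36 mm out from the hatch's outer face. The knob is a bar 84 mm long (x), 18 mm wide (y); its top is 18 mm above this point, the collar 28 mm below; hub 52 mm diameter, 6 mm high on the collar. z points outward, square to the hatch. A white line on top marks the +x end, which stands over the collar's tooth till the knob slips.
- meter: Bystander: hand-held meter lying flat, 150 x 78 x 40 mm, origin under its centre.
- driver: Bystander: screwdriver lying on the bench.
- spare_filter: Bystander: spare filter cartridge, round, 90 mm diameter, 64 mm high, upright; origin at its foot.
- mug: Bystander: white mug, 80 mm diameter, 95 mm high; origin at its foot.
- elbow: Bystander: black hose elbow, about 80 x 70 mm, 40 mm high.
- gasket: Bystander: flat rubber ring 96 mm across, 8 mm high, near the front of the unit.
- spanner: Bystander: wrench lying on the bench by the side of the unit.

How it is judged (in metres and radians):
On the way, in this order (a step that is already met when the one before it is completed fails the run):
1. the hatch is shut (within 0.05 rad) (value of joint hatch below 0.05 rad), for 0.2 s.
2. with the hatch shut and the collar home, the knob has slipped past its first click (value of joint hatch below 0.08 rad and value of joint collar above 3 rad and value of joint ratchet above 0.15 rad), for 0.1 s.
At the end, for the whole second after the job is handed in: The hatch is shut (under 0.06 rad), the collar is home (over 3.0 rad), the knob has slipped one or two clicks on it (0.15 to 1.15 rad) and everything is at rest (value of joint hatch below 0.06 rad and value of joint collar above 3 rad and value of joint ratchet between 0.15 and 1.15 rad and velocity of joint ratchet between -0.1 and 0.1 rad/s and velocity of joint hatch between -0.05 and 0.05 rad/s); the robot touches nothing.
It fails at once if the knob is wound on into a third click (slip over 1.2 rad) (value of joint ratchet above 1.2 rad).
It fails at once if a loose bystander is moved more than 40 mm (distance of any of meter, driver, spare_filter, mug, elbow, gasket, spanner from where it was at the start of the episode above 0.04 m).
It also fails if it takes over 67 s, if anything falls off the work surface, if the arm or the gripper's body presses on something with over 40 N, if the wrist force passes 120 N, or if a joint passes its speed limit or range.

ROBOT

A 6-joint arm with a two-finger parallel gripper is mounted at the origin on the work surface. World frame = base frame: x ahead of the robot, y to its left, z up, the work surface at z = 0. Lengths are in mm, angles in degrees, forces in N, time in s.
With the tool pointing down it reaches from about 300 to 850 mm from the base axis. Payload 4.2 kg.
Tool frame: the origin (TCP) lies on the centre line of the jaws, within the pads' length; the fingertips stand 14 mm ahead of it and the grasp point (between the pads) lies 5 mm behind it; z points along the fingers, y is the line along which they close (so a half turn about z gives the same grasp; the last joint's range is limited). The gripper opens to 91 mm and grips with 3 to 60 N. Pads are 32 mm wide; open, the fingers measure 118 mm over their backs; the gripper's body (76 mm by 178 mm) begins 60 mm behind the grasp point.
Start: joints at [69.5, 18.312, 89.639, -0, 72.044, -1.146], TCP at [190.566, 542.522, 188.376] pointing down, gripper open.
Joint ranges: [-177.97, 177.97], [-48.28, 115.42], [12.27, 149.76], [-77.06, 257.06], [2.81, 150.46], [-146.56, 146.56]. Speed limits (degrees/s): [147.25, 147.25, 180, 180, 180, 180].

INTERFACE

Orientations are given as [roll, pitch, yaw] about the fixed x, y, z axes, in that order (R = Rz(yaw) Ry(pitch) Rx(roll)).
In Python, from workcell import env gives the robot as it stands.
- The arm moves only by the tool arm_command, never from a script. Its argument "motion" is a list of rows, each an object with "offset": the shift along the tool's x, y, z in m, a list of three; "spin": the turn about the tool's z in rad. In form: [{"offset": [tx, ty, tz], "spin": spin}, ...]. A call has 1 to 5 rows; each row shifts and turns the commanded pose from where the row before left it, along the tool's axes as they then stand; what a row does not reach is not made up. A row lasts 1/8 s, in which the tool goes at most 62.5 mm and 10.7 degrees, less where a joint would pass 70% of its speed; a pose out of reach is approached as far as the arm can. A call with a gripper value outside its range is refused whole. "jaw" is the finger opening in m, from 0 to 0.0912, set as the call begins (left out, the last holds). The fingers move at their own pace and stop on an object; "newtons" is the grip in N (left out, the last holds). Time passes only in rows, so rows that do not move let the fingers close. It gives the time, the measured TCP pose, the force, the opening and the grip force at its end, in the units of the state.
- env.state(): the state, without advancing time (a new reading comes with each control period).
- env.grab_frame(name): name is "side" or "top"; returns (picture, depth): 420x560x3 uint8, blue, green, red; 420x560 float32, mm along the optical axis (not along the pixel's ray), 0 where there is no reading.
- env.camera_model(name): a dict with "fx", "fy", "cx", "cy" (pixels), "eye" and "rotation" of the camera in the world. Camera axes: x right, y down, z forward; pixel columns grow to the right and rows downward; lengths in mm; the calibration is good to about 2 mm. A picture is of the moment at which its call begins. camera_model takes no time and is no camera call.
- env.job_done(): hands the job in; it is judged then, once.
Trained networks look in the newest picture that a camera, given by its name, has taken for a name from the list of things; names that differ only in an ending like _2 or _b are one class to them, and where a whole thing is asked for, a point or a joint stands for the part that bears it (a point fixed in the world has none). Each returns a list of dicts, best first, with "score" (0 to 1); they miss things now and then, are a little off and sometimes report something else, mostly with a low value. They report only what shows in the picture. A call takes as long as a camera call.
- env.boxes_of(camera, target): "bbox" ([left, top, right, bottom] in pixels, round what is visible of it).
- env.pinpoint(camera, target): "location" ([column, row] in pixels: a listed point, or the origin of a listed thing).
The state is a dict: "time_s": time; "qpos": joint angles; "qvel": joint speeds; "effort": joint torques, N m; "ee_pos": TCP position; "ee_rot": TCP orientation; "force": force on the tool from outside, world axes, zero at the start; "torque": the same for the moment, N m; "gripper_width": finger opening in mm; "gripper_force": force on a finger pad.
Only numpy, scipy, OpenCV 4.12 (cv2) and the standard library are available. Lean on these libraries where they do the work, as an engineer would, in place of code of your own. Each camera call takes 0.05 s, during which the arm holds its last target. There are 200 camera calls.

## Working session

There is one attempt and no reset: what is moved stays moved. The work goes in short steps, Python scripts to look and compute and a tool call to move; the robot and the scene stay as the last step left them, time stands still between calls to the robot, and variables do not carry over. Pictures are saved under pics/ and viewed, at most 10 in all, crops included, and the job is handed in when it is done.

Besides the shell and the picture viewer there is one more tool, called as a command line: name --argument value ..., lists and objects as JSON in quotes. arm_command: Moves the arm, as the interface text tells. Its arguments: {"type":"object","properties":{"motion":{"type":"array"},"jaw":{"type":"number"},"newtons":{"type":"number"}},"required":["motion"]}

```bash
ls; mkdir -p pics
cat > h.py <<'E'
import numpy as np, cv2
from workcell import env
from scipy.spatial.transform import Rotation as R
np.set_printoptions(precision=1,suppress=True)
def ray(c,px):
    m=env.camera_model(c); return np.array(m['eye'],float), np.array(m['rotation'],float).reshape(3,3)@np.array([(px[0]-m['cx'])/m['fx'],(px[1]-m['cy'])/m['fy'],1.])
def pt(c,px,d): e,r=ray(c,px); return e+r*d
def dep(D,px,k=2):
    u,v=int(round(px[0])),int(round(px[1])); w=D[max(v-k,0):v+k+1,max(u-k,0):u+k+1]; w=w[w>0]; return float(np.median(w)) if w.size else 0
def proj(c,p):
    m=env.camera_model(c); q=np.array(m['rotation']).reshape(3,3).T@(np.array(p)-m['eye']); return np.array([m['fx']*q[0]/q[2]+m['cx'],m['fy']*q[1]/q[2]+m['cy']])
E
python3 - <<'E'
from h import *
P=[]
for c in ['side','top']:
    p,D=env.grab_frame(c); P.append(p); np.save(f'd_{c}.npy',D); cv2.imwrite(f'pics/{c}0.png',p)
    m=env.camera_model(c); print(c,m['fx'],m['eye'],np.array(m['rotation']))
    for t in ['unit','hatch_hinge','hatch_press','knob_grip']:
        for r in env.pinpoint(c,t)[:2]:
            l=r['location'];d=dep(D,l); print(t,r['score'],np.array(l),d,pt(c,l,d))
s=env.state();print(s['ee_pos'],s['ee_rot'],s['time_s'])
E
```

```text
pics
side 379.8567902537765 [347.5 544.8 820.2] [-139.9   -1.  -160.6]Traceback (most recent call last):
  File "<stdin>", line 8, in <module>
  File "h.py", line 7, in pt
    def pt(c,px,d): e,r=ray(c,px); return e+r*d
                        ~~~^^^^^^
  File "h.py", line 6, in ray
    m=env.camera_model(c); return np.array(m['eye'],float), np.array(m['rotation'],float).reshape(3,3)@np.array([(px[0]-m['cx'])/m['fx'],(px[1]-m['cy'])/m['fy'],1.])
                                                            ~~~~~~~~~~~~~~~~~~~~~~~~~~~~~~~~~~~~~^^^^^
ValueError: cannot reshape array of size 3 into shape (3,3)
```

```bash
python3 -c "
import cv2,numpy as np
a=cv2.imread('pics/side0.png');b=cv2.imread('pics/top0.png');cv2.imwrite('pics/both0.png',cv2.resize(np.vstack([a,b]),(448,672))[:,:]) if 0 else None"
```

```text
[ WARN:0@0.014] global loadsave.cpp:275 findDecoder imread_('pics/top0.png'): can't open/read file: check file path/integrity
```

View pics/side0.png

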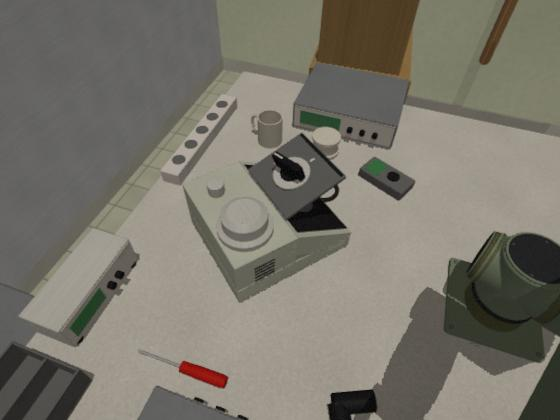

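The side view shows the unit at about (260,230), the open hatch at (295,175) with its knob at (290,168), the mug, spare filter and meter behind it, and the driver and elbow at the bottom. The camera rotation comes as roll/pitch/yaw, so I'll fix the helper.

```bash
sed -i "s/np.array(m\['rotation'\],float).reshape(3,3)/R.from_euler('xyz',m['rotation'],degrees=True).as_matrix()/; s/np.array(m\['rotation'\]).reshape(3,3).T/R.from_euler('xyz',m['rotation'],degrees=True).as_matrix().T/" h.py
python3 - <<'E'
from h import *
for c in ['side','top']:
    p,D=env.grab_frame(c); np.save(f'd_{c}.npy',D); cv2.imwrite(f'pics/{c}0.png',p)
    m=env.camera_model(c); print(c,m['fx'],m['eye'],np.array(m['rotation']))
    for t in ['unit','hatch_hinge','hatch_press','knob_grip']:
        for r in env.pinpoint(c,t)[:2]:
            l=r['location'];d=dep(D,l); print(t,round(r['score'],2),np.array(l),d,pt(c,l,d))
    for t in ['meter','spare_filter','mug','gasket','spanner','driver','elbow']:
        for r in env.pinpoint(c,t)[:1]:
            l=r['location'];e,q=ray(c,l); print(t,round(r['score'],2),np.array(l),e+q*(-e[2]/q[2]))
s=env.state();print(s['ee_pos'],s['ee_rot'],s['time_s'])
E
```

```text
side 379.8567902537765 [347.5 544.8 820.2] [-139.9   -1.  -160.6]
hatch_hinge 0.91 [267.9 192.5] 884.16552734375 [562.2 -13.5 167.5]
hatch_press 0.87 [315.9 154.4] 902.4072265625 [ 483.1 -127.9  214.4]
knob_grip 0.9 [289.6 165.2] 838.526123046875 [521.9 -43.9 240.8]
meter 0.89 [386.  180.6] [ 299.1 -326.9    0. ]
spare_filter 0.87 [321.6 149.7] [ 519.9 -394.3    0. ]
gasket 0.67 [286.8 162.7] [ 606.3 -296.3    0. ]
driver 0.73 [184.6 369.1] [604.5 367.5   0. ]
elbow 0.88 [347.1 405.6] [270.8 321.5   0. ]
top 514.4452197228821 [ 237.2  -17.9 1652. ] [-169.2    1.   -91.6]
hatch_hinge 0.62 [293.5 191.1] 1519.710693359375 [575.2 -18.9 169.3]
hatch_press 0.63 [329.  217.6] 1456.5130615234375 [ 484.6 -116.9  215.2]
knob_grip 0.9 [307.6 201.8] 1438.8787841796875 [526.7 -57.3 241.9]
meter 0.73 [392.4 282.9] [ 305.3 -323.3    0. ]
spare_filter 0.97 [408.  217.3] [ 514.5 -387.8    0. ]
mug 0.64 [403.8 162.8] [ 698.  -387.2    0. ]
gasket 0.72 [293.1 203.8] [571.3 -16.4   0. ]
spanner 0.55 [335.4 163. ] [ 704.9 -161.     0. ]
driver 0.5 [178.  194.2] [615.8 362.4   0. ]
elbow 0.57 [189.1 299. ] [273.6 323.2   0. ]
[190.6 542.5 188.4] [180.    0.  160.6] 1.3
```

View pics/top0.png

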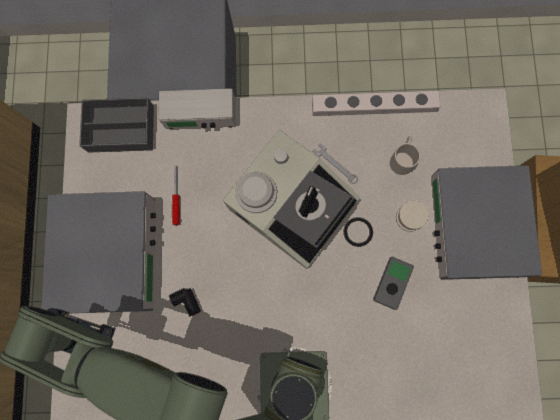

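The top view shows the unit rotated about 45°, with its front to the lower right. The motor is at (257,191), the can at (280,157), the hatch at (315,208), the knob at (310,203), the gasket at (358,232) and the spanner at (335,163).

Run:
```python
from h import *
D=np.load('d_top.npy'); p=cv2.imread('pics/top0.png')
m=env.camera_model('top')
v,u=np.mgrid[0:420,0:560]; M=R.from_euler('xyz',m['rotation'],degrees=True).as_matrix()
X=np.array(m['eye'])+np.stack([(u-m['cx'])/m['fx'],(v-m['cy'])/m['fy'],np.ones_like(u)],-1)*D[...,None]@M.T if 0 else np.array(m['eye'])+(np.stack([(u-m['cx'])/m['fx'],(v-m['cy'])/m['fy'],np.ones_like(u)],-1)*D[...,None])@M.T
b=(u>225)&(u<362)&(v>128)&(v<268)
# motor top, can top
mo=b&(X[...,2]>205)&(u<278)&(v>170)&(v<212); ca=b&(X[...,2]>172)&(u>268)&(u<292)&(v<170)
a=[]
for k in (mo,ca):
    q=X[k]; (cx,cy),r=cv2.minEnclosingCircle(q[:,:2].astype(np.float32)); print(len(q),q.mean(0),(cx,cy),r); a.append([cx,cy])
    print(np.percentile(q[:,2],[10,50,90]))
d=np.array(a[0])-a[1]  # unit vector (-8,130)
yaw=np.arctan2(d[1],d[0])-np.arctan2(130,-8); 
c,s=np.cos(yaw),np.sin(yaw);Rz=np.array([[c,-s],[s,c]])
print('yaw',np.degrees(yaw),'len',np.hypot(*d),'origin',np.array(a[0])-Rz@[92,60],np.array(a[1])-Rz@[100,-70])
O=(np.array(a[0])-Rz@[92,60]+np.array(a[1])-Rz@[100,-70])/2
L=np.dstack([(X[...,:2]-O)@Rz, X[...,2]])
# flat top edges
f=b&(abs(L[...,2]-155)<6)&(L[...,0]>10)&(L[...,0]<170); q=L[f]; print('flat top x,y pct',np.percentile(q[:,0],[1,99]),np.percentile(q[:,1],[1,99]),np.median(q[:,2]))
# hatch plane
g=b&(L[...,0]<0)&(L[...,2]>165)&(abs(L[...,1])<90); q=L[g]
best=None; rng=np.random.default_rng(0)
for _ in range(300):
    t=q[rng.choice(len(q),3,False)]; n=np.cross(t[1]-t[0],t[2]-t[0]); n/=np.linalg.norm(n)+1e-9; i=abs((q-t[0])@n)<2.5
    if best is None or i.sum()>best.sum(): best=i
h=q[best]; c0=h.mean(0); n=np.linalg.svd(h-c0)[2][2]; n*=np.sign(n[2])
print('hatch n',n*100,'c',c0,len(h),'min/max',h.min(0),h.max(0)); print('tilt',np.degrees(np.arctan2(-n[0],n[2])))
k=p[150:260,250:370]; cv2.imwrite('pics/crop0.png',cv2.resize(k,None,fx=5,fy=5,interpolation=cv2.INTER_CUBIC))
```

```text
859 [570.8  91.4 235. ] (429.5810241699219, 48.312469482421875) 203.48049926757812
[207.7 213.5 218.3]
153 [661.5  16.  251.4] (469.20733642578125, -0.29279518127441406) 232.70481872558594
[179.3 184.5 189.9]
yaw 35.667802880138744 len 62.7113735778992 origin [389.8 -54.1] [347.2  -1.7]
flat top x,y pct [121.9 169.9] [-69.8  35.9] 154.6734821987277
hatch n [99.  13.   5.6] c [ -97.4   79.7 1603.2] 88 min/max [-100.8  -67.5  213.9] [  -0.    84.7 1652. ]
tilt -86.78277177292836
```

View pics/crop0.png

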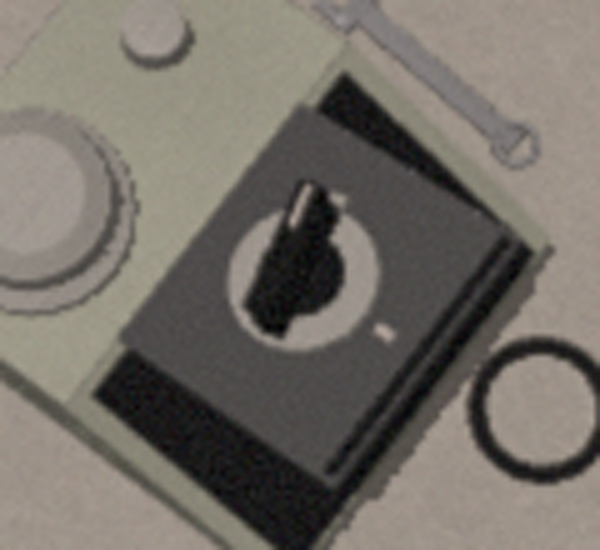

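The crop shows the white line at the knob's upper end near crop (300,205), the tooth beside it at (340,198), and the home mark at (385,330). The fit was spoiled by zero-depth pixels, so I'll redo it with medians.

```bash
cat > fit.py <<'E'
from h import *
from scipy.optimize import least_squares
def cloud(c,D):
    m=env.camera_model(c); v,u=np.mgrid[0:420,0:560]; M=R.from_euler('xyz',m['rotation'],degrees=True).as_matrix()
    X=np.array(m['eye'])+(np.stack([(u-m['cx'])/m['fx'],(v-m['cy'])/m['fy'],np.ones_like(u)],-1)*D[...,None])@M.T
    X[D<=0]=np.nan; return X,u,v
if __name__=='__main__':
    X,u,v=cloud('top',np.load('d_top.npy'))
    b=(u>225)&(u<362)&(v>128)&(v<268); Z=X[...,2]
    mo=b&(Z>207)&(Z<222)&(u<278)&(v>168)&(v<214); ca=b&(Z>175)&(Z<195)&(u>268)&(u<292)&(v<168)
    a=[np.median(X[k][:,:2],0) for k in (mo,ca)]; print(a,mo.sum(),ca.sum())
    d=a[0]-a[1]; yaw=np.arctan2(d[1],d[0])-np.arctan2(130,-8); c,s=np.cos(yaw),np.sin(yaw);Rz=np.array([[c,-s],[s,c]])
    print('yaw',np.degrees(yaw),'len',np.hypot(*d)); O=(a[0]-Rz@[92,60]+a[1]-Rz@[100,-70])/2; print('O',O)
    L=np.dstack([(X[...,:2]-O)@Rz,Z])
    f=b&(abs(Z-155)<5)&(L[...,0]>-20)&(L[...,0]<180)&(abs(L[...,1])<160); q=L[f]; print('flat',np.percentile(q[:,0],[1,99]),np.percentile(q[:,1],[1,99]))
    g=b&(L[...,0]<0)&(Z>165)&(Z<260)&(abs(L[...,1])<95); q=L[g]; best=None; rng=np.random.default_rng(0)
    for _ in range(500):
        t=q[rng.choice(len(q),3,False)]; n=np.cross(t[1]-t[0],t[2]-t[0]); n/=np.linalg.norm(n)+1e-9; i=abs((q-t[0])@n)<3
        if best is None or i.sum()>best.sum(): best=i
    h=q[best]; c0=h.mean(0); n=np.linalg.svd(h-c0)[2][2]; n*=np.sign(n[2]); print('n',n*100,'c',c0,len(h),len(q),h.min(0),h.max(0),'tilt',np.degrees(np.arctan2(-n[0],n[2])))
E
python3 fit.py
```

```text
[array([576.7,  93.7]), array([681.8,  17.6])] 779 140
yaw 50.61088797804344 len 129.7460926349837
O [564.5 -15.4]
flat [ -4.8 159.1] [-138.9  136.8]
n [32.5 -0.  94.6] c [-83.1   1.2 198.6] 1649 3136 [-151.6  -92.5  167.3] [ -0.   87.9 224.1] tilt -18.973705015371806
```

Unit pose is O≈(564.5,-15.4), yaw 50.6°. The checks match: motor to can is 130 mm, the flat top is at 155 and ±138 wide, and the hatch is open about 0.85 rad. The tool stays vertical, so I'll push the hatch shut via the knob top, then straddle the bar with the jaws and spin. First, raise the tool and travel.

arm_command --motion '[{"offset": [0, 0, -0.06], "spin": 0}, {"offset": [0, 0, -0.06], "spin": 0}, {"offset": [-0.043, -0.037, 0], "spin": 0}, {"offset": [-0.043, -0.037, 0], "spin": 0}, {"offset": [-0.043, -0.037, 0], "spin": 0}]' --jaw 0.0 --newtons 10

```text
time_s: 1.92
ee_pos: [276.1, 393.6, 308.5]
ee_rot: [180.0, 0.0, 160.7]
force: [1.2, 0.3, -0.4]
gripper_width: 43.9
gripper_force: 0.0
```

arm_command --motion '[{"offset": [-0.043, -0.037, 0], "spin": 0}, {"offset": [-0.043, -0.037, 0], "spin": 0}, {"offset": [-0.043, -0.037, 0], "spin": 0}, {"offset": [-0.043, -0.037, 0], "spin": 0}, {"offset": [-0.043, -0.037, 0], "spin": 0}]'

```text
time_s: 2.55
ee_pos: [417.7, 147.6, 308.6]
ee_rot: [180.0, 0.0, 160.6]
force: [0.9, 0.3, 0.9]
gripper_width: 0.4
gripper_force: 0.0
```

arm_command --motion '[{"offset": [-0.043, -0.037, 0], "spin": 0}, {"offset": [-0.043, -0.037, 0], "spin": 0}, {"offset": [-0.03, -0.025, 0], "spin": 0}, {"offset": [0, 0, 0], "spin": 0}]'

```text
time_s: 3.05
ee_pos: [494.5, 15.4, 307.8]
ee_rot: [-180.0, -0.0, 160.4]
force: [-0.1, 0.7, 0.1]
gripper_width: 0.3
gripper_force: 0.0
```

arm_command --motion '[{"offset": [-0.03, -0.026, 0], "spin": 0}, {"offset": [-0.03, -0.026, 0], "spin": 0}, {"offset": [0, 0, 0.02], "spin": 0}, {"offset": [0, 0, 0.02], "spin": 0}, {"offset": [0, 0, 0], "spin": 0}]'

```text
time_s: 3.68
ee_pos: [531.8, -50.5, 267.1]
ee_rot: [-180.0, -0.2, 160.7]
force: [0.6, -0.2, 0.4]
gripper_width: 0.3
gripper_force: 0.0
```

arm_command --motion '[{"offset": [0.002, -0.006, 0.007], "spin": 0}, {"offset": [0.002, -0.006, 0.007], "spin": 0}, {"offset": [0.002, -0.006, 0.007], "spin": 0}, {"offset": [0.002, -0.006, 0.007], "spin": 0}, {"offset": [0, 0, 0], "spin": 0}]'

```text
time_s: 4.3
ee_pos: [516.8, -71.9, 239.7]
ee_rot: [-180.0, -0.1, 160.6]
force: [-0.2, -0.2, 0.2]
gripper_width: 0.2
gripper_force: 0.0
```

arm_command --motion '[{"offset": [0.002, -0.0045, 0.007], "spin": 0}, {"offset": [0.0015, -0.0045, 0.007], "spin": 0}, {"offset": [0.0015, -0.0045, 0.008], "spin": 0}, {"offset": [0, 0, 0], "spin": 0}]'

```text
time_s: 4.8
ee_pos: [507.6, -82.8, 217.5]
ee_rot: [-180.0, -0.1, 160.6]
force: [0.3, -0.4, -0.2]
gripper_width: 0.3
gripper_force: 0.0
```

Run:
```python
from h import *
p,D=env.grab_frame('side'); cv2.imwrite('pics/side1.png',cv2.resize(p[100:310,170:450],(800,600)))
print(env.state()['force'],env.state()['torque'])
for t in ['hatch_press','knob_grip']:
    for r in env.pinpoint('side',t)[:1]: l=r['location'];d=dep(D,l); print(t,r['score'],l,pt('side',l,d))
```

```text
[-0.4  0.4  0. ] [-0.  0. -0.]
hatch_press 0.92 [315.8, 153.8] [ 483.5 -128.   216. ]
knob_grip 0.85 [288.4, 163.4] [526.  -47.7 241.5]
```

View pics/side1.png

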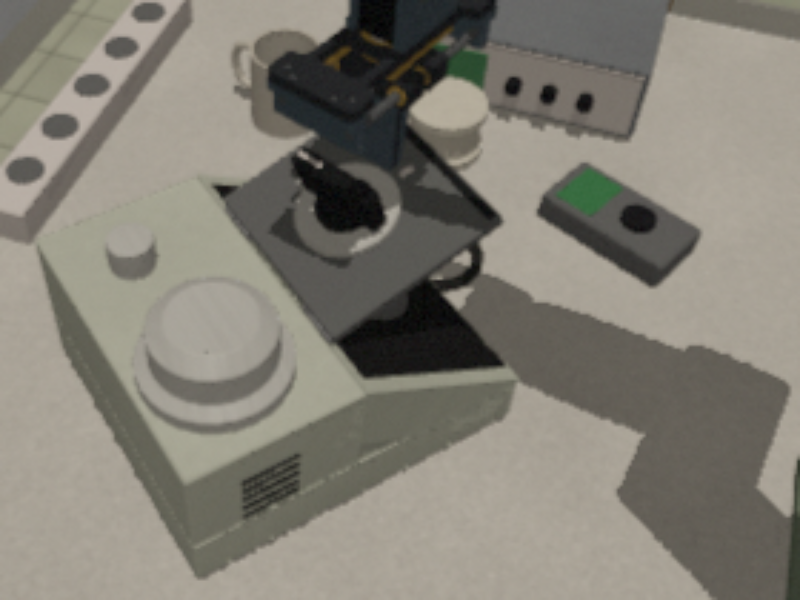

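The side view shows the closed fingers just in front of the knob, over the bare strip at about crop (395,140), with the hatch not yet moved. I slipped past the knob, so I'll push on the strip first and finish on the knob top.

arm_command --motion '[{"offset": [0, 0, -0.025], "spin": 0}, {"offset": [0.008, -0.022, 0], "spin": 0}, {"offset": [0.008, -0.022, 0], "spin": 0}, {"offset": [0, 0, 0.007], "spin": 0}, {"offset": [0, 0, 0.007], "spin": 0}]'

```text
time_s: 5.58
ee_pos: [479.1, -118.5, 229.0]
ee_rot: [180.0, 0.0, 160.6]
force: [-0.1, -1.3, 0.0]
gripper_width: 0.6
gripper_force: 0.0
```

arm_command --motion '[{"offset": [0.001, -0.002, 0.012], "spin": 0}, {"offset": [0.001, -0.002, 0.012], "spin": 0}, {"offset": [0.001, -0.002, 0.012], "spin": 0}, {"offset": [0, 0, 0], "spin": 0}]'

```text
time_s: 6.08
ee_pos: [473.1, -123.3, 192.1]
ee_rot: [180.0, -0.1, 160.6]
force: [-0.3, 0.1, -0.1]
gripper_width: 0.9
gripper_force: 0.0
```

Run:
```python
from h import *
p,D=env.grab_frame('side'); cv2.imwrite('pics/side2.png',cv2.resize(p[100:310,170:450],(800,600)))
print(env.state()['force'])
for t in ['hatch_press','knob_grip']:
    for r in env.pinpoint('side',t)[:1]: l=r['location'];d=dep(D,l); print(t,r['score'],l,pt('side',l,d))
```

```text
[-0.1 -0.2 -0.4]
hatch_press 0.57 [319.4, 153.4] [ 471.9 -111.4  234.7]
knob_grip 0.83 [287.3, 162.5] [529.9 -51.8 239.4]
```

View pics/side2.png

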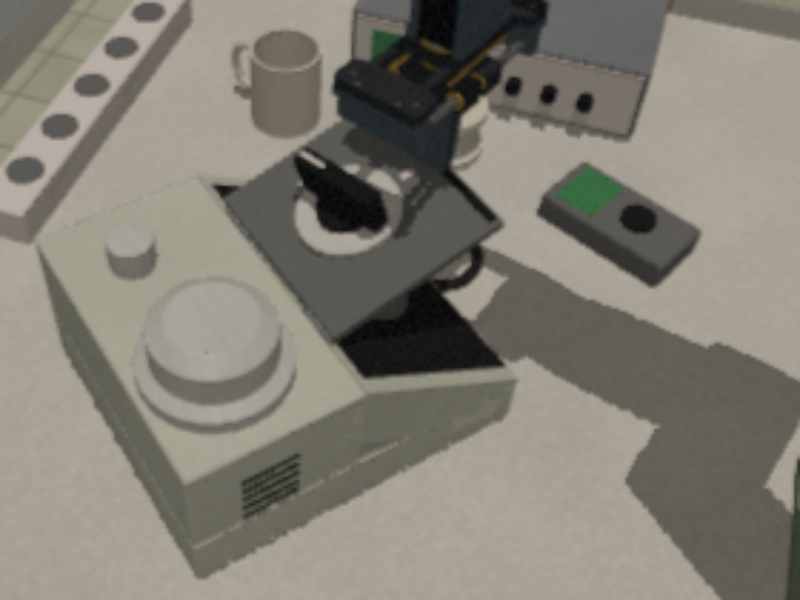

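Run:
```python
from h import *
s=env.state(); e=np.array(s['ee_pos']); print(e,s['ee_rot'])
for c in ('side','top'):
    print(c,'tip',proj(c,e-[0,0,14]),'tcp',proj(c,e),'100up',proj(c,e+[0,0,65]))
p,D=env.grab_frame('top'); cv2.imwrite('pics/top2.png',cv2.resize(p[130:270,230:410],(720,560)))
S=np.load('d_side.npy'); q,Dn=env.grab_frame('side'); 
df=(abs(Dn-S)>15)&(S>0)&(Dn>0); 
from fit import cloud
X,u,v=cloud('side',Dn); k=df&(X[...,2]<330)&(X[...,2]>60)&(u>280)&(u<380)&(v<200)&((S-Dn)>15)
Y=X[k]; print('gripper pts',len(Y),'zmin',np.percentile(Y[:,2],[0,1,5,20]),Y[Y[:,2]<np.percentile(Y[:,2],4)].mean(0)); kk=np.argwhere(k); print(kk[:,0].max(), kk[kk[:,0].argmax()])
```

```text
[ 474.2 -123.5  193.6] [180.    0.  160.6]
side tip [317.6 167.1] tcp [318.2 162.9] 100up [320.9 141.9]
top tip [330.7 223.2] tcp [331.  222.4] 100up [332.6 218.6]
gripper pts 1110 zmin [184.4 195.1 231.8 297.6] [432.4 -68.3 206.2]
199 [199 317]
```

View pics/top2.png

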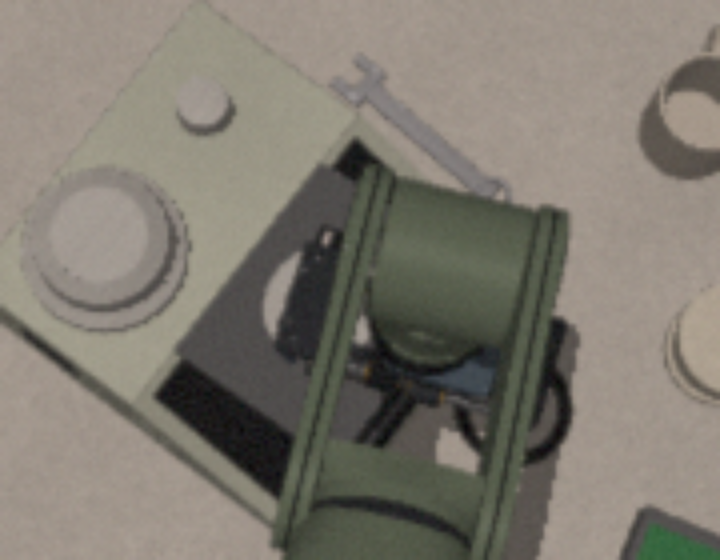

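Run:
```python
from h import *
from fit import cloud
S=np.load('d_side.npy'); q,N=env.grab_frame('side')
X,u,v=cloud('side',N); X0,_,_=cloud('side',S)
O=np.array([564.5,-15.4]);c,s=np.cos(np.radians(50.6)),np.sin(np.radians(50.6));Rz=np.array([[c,-s],[s,c]])
for r in range(140,184,4):
    print(r,end=' ')
    for col in range(304,336,6):
        a=X[r,col];b=X0[r,col]; print(np.r_[(a[:2]-O)@Rz,a[2]].round(),np.r_[(b[:2]-O)@Rz,b[2]].round(),end=' | ')
    print()
cv2.imwrite('pics/side3.png',cv2.resize(q[120:195,260:360],(800,600),interpolation=cv2.INTER_CUBIC))
```

```text
140 [-64.  40. 324.] [-143.  -66.  215.] | [-67.  55. 334.] [-316. -266.   -1.] | [-74.  66. 339.] [-284. -194.   64.] | [-103.   49.  314.] [-299. -184.   65.] | [-146.   19.  274.] [-317. -177.   63.] | [-333. -167.   63.] [-334. -169.   62.] | 
144 [-69.  34. 307.] [-135.  -54.  215.] | [-69.  54. 322.] [-144.  -42.  219.] | [-73.  69. 331.] [-282. -190.   53.] | [-133.   15.  266.] [-291. -172.   62.] | [-151.   15.  258.] [-307. -163.   62.] | [-324. -155.   60.] [-323. -154.   61.] | 
148 [-68.  37. 298.] [-128.  -44.  212.] | [-74.  50. 306.] [-139.  -34.  215.] | [-78.  63. 314.] [-148.  -22.  220.] | [-134.   16.  254.] [-295. -174.   43.] | [-152.   15.  246.] [-310. -164.   44.] | [-328. -157.   41.] [-329. -157.   41.] | 
152 [-124.  -37.  206.] [-122.  -34.  210.] | [-135.  -27.  209.] [-132.  -24.  213.] | [-79.  64. 304.] [-142.  -13.  217.] | [-137.   15.  241.] [-295. -172.   28.] | [-151.   18.  237.] [-309. -160.   30.] | [-332. -157.   23.] [-332. -158.   22.] | 
156 [-117.  -25.  206.] [-115.  -23.  208.] | [-128.  -16.  208.] [-125.  -13.  212.] | [-139.   -7.  
[... 947 characters left out ...]
. 205.] | [-98.  27. 206.] [-99.  26. 205.] | [-112.   32.  203.] [-110.   34.  206.] | [-122.   41.  206.] [-121.   42.  208.] | [-132.   51.  210.] [-130.   52.  212.] | [-141.   61.  214.] [-142.   60.  213.] | 
176 [-74.  37. 214.] [-73.  39. 216.] | [-95.  33. 200.] [-95.  33. 199.] | [-106.   41.  201.] [-104.   44.  205.] | [-116.   51.  205.] [-114.   53.  208.] | [-126.   59.  207.] [-125.   61.  209.] | [-137.   67.  208.] [-133.   72.  214.] | 
180 [-76.  37. 200.] [-75.  38. 202.] | [-90.  41. 196.] [-88.  43. 199.] | [-100.   50.  198.] [-99.  52. 201.] | [-111.   58.  201.] [-109.   60.  203.] | [-120.   68.  205.] [-118.   70.  208.] | [-129.   78.  209.] [-128.   79.  210.] |
```

View pics/side3.png

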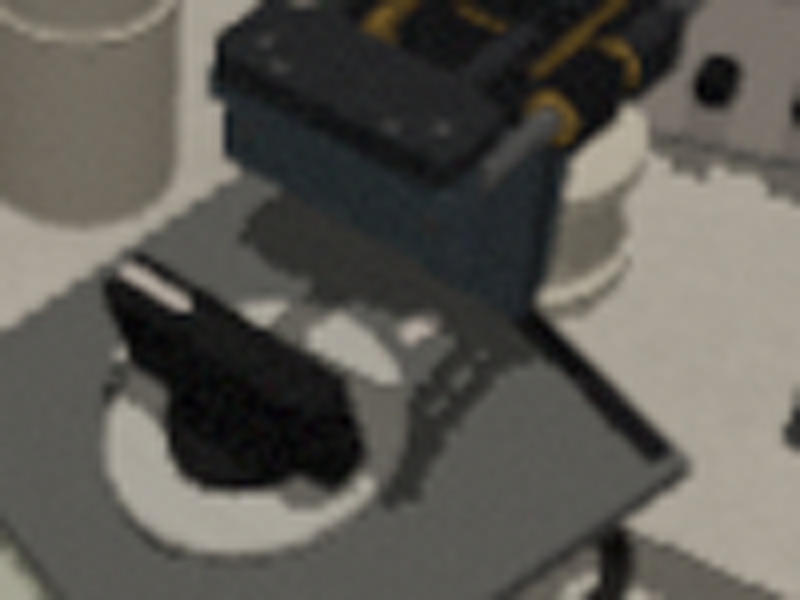

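Depth along the finger shows its tip meeting the plate at z≈211, though the reported TCP puts it at about 180. So the real tool sits about 32 mm higher than reported, and contact has only just begun (the plate is down about 3 mm). I'll keep pushing and watch the force.

arm_command --motion '[{"offset": [0.001, -0.002, 0.01], "spin": 0}, {"offset": [0.001, -0.002, 0.01], "spin": 0}, {"offset": [0, 0, 0], "spin": 0}]'

```text
time_s: 6.75
ee_pos: [469.6, -126.4, 172.1]
ee_rot: [180.0, -0.2, 160.6]
force: [-0.8, -0.0, -0.0]
gripper_width: 0.6
gripper_force: 0.0
```

```bash
cat > look.py <<'E'
from h import *
from fit import cloud
def plane(c='side',save=None):
    p,D=env.grab_frame(c)
    if save: cv2.imwrite(save,p)
    X,u,v=cloud(c,D); O=np.array([564.5,-15.4]);a=np.radians(50.6);Rz=np.array([[np.cos(a),-np.sin(a)],[np.sin(a),np.cos(a)]])
    L=np.dstack([(X[...,:2]-O)@Rz,X[...,2]])
    g=(L[...,0]<-8)&(L[...,0]>-165)&(L[...,2]>70)&(L[...,2]<240)&(abs(L[...,1])<88)
    q=L[g]; best=None; rng=np.random.default_rng(0)
    for _ in range(800):
        t=q[rng.choice(len(q),3,False)]; n=np.cross(t[1]-t[0],t[2]-t[0]); n/=np.linalg.norm(n)+1e-9
        if abs(n[1])>.12: continue
        i=abs((q-t[0])@n)<2.5
        if best is None or i.sum()>best.sum(): best=i
    h=q[best]; c0=h.mean(0); n=np.linalg.svd(h-c0)[2][2]; n*=np.sign(n[2]); th=30-np.degrees(np.arctan2(-n[0],n[2]))
    print(c,'hatch deg',round(th,1),'n',n*100,'c',c0,'off',n@[0,0,159.5]-n@c0,len(h),len(q)); return p,D,X,L
if __name__=='__main__': plane(); print(env.state()['ee_pos'],env.state()['force'])
E
python3 look.py
```

```text
side hatch deg 40.0 n [17.4  0.1 98.5] c [-76.5  19.3 181.3] off -8.17743888442834 2218 3936
[ 470.  -126.4  172.5] [ 0.5  0.1 -0.7]
```

arm_command --motion '[{"offset": [0, -0.001, 0.009], "spin": 0}, {"offset": [0, -0.001, 0.009], "spin": 0}, {"offset": [0, 0, 0.009], "spin": 0}, {"offset": [0, 0, 0.009], "spin": 0}, {"offset": [0, 0, 0.009], "spin": 0}]'

```text
time_s: 7.42
ee_pos: [469.9, -128.5, 127.6]
ee_rot: [180.0, -0.0, 160.6]
force: [-0.3, -0.8, 1.0]
gripper_width: 0.3
gripper_force: 0.7
```

```bash
python3 look.py
```

```text
side hatch deg 23.7 n [-11.    0.1  99.4] c [-70.5  25.  159.6] off -7.931964698973445 1744 3316
[ 469.3 -128.1  126.5] [ 0.5  0.2 -0.2]
```

arm_command --motion '[{"offset": [0, 0, -0.045], "spin": 0}, {"offset": [0, 0, -0.045], "spin": 0}, {"offset": [-0.01, 0.029, 0], "spin": 0}, {"offset": [-0.01, 0.029, 0], "spin": 0}, {"offset": [0, 0, 0.012], "spin": 0}]'

```text
time_s: 8.1
ee_pos: [509.6, -79.2, 206.4]
ee_rot: [179.9, 0.1, 160.8]
force: [-0.8, -0.3, 0.7]
gripper_width: 0.1
gripper_force: 0.0
```

arm_command --motion '[{"offset": [0.001, -0.002, 0.01], "spin": 0}, {"offset": [0.001, -0.002, 0.01], "spin": 0}, {"offset": [0.001, -0.002, 0.01], "spin": 0}, {"offset": [0, 0, 0], "spin": 0}]'

```text
time_s: 8.6
ee_pos: [502.0, -85.9, 175.5]
ee_rot: [-180.0, -0.1, 160.6]
force: [0.2, -0.2, -0.7]
gripper_width: 0.5
gripper_force: 0.1
```

```bash
python3 look.py
```

```text
side hatch deg 14.3 n [-27.    0.   96.3] c [-72.2  21.5 147.4] off -7.8852886644978355 1655 2966
[502.7 -85.5 175.9] [-0.2 -0.  -0.8]
```

arm_command --motion '[{"offset": [0, -0.001, 0.008], "spin": 0}, {"offset": [0, -0.001, 0.008], "spin": 0}, {"offset": [0, -0.001, 0.006], "spin": 0}, {"offset": [0, 0, 0], "spin": 0}]'

```text
time_s: 9.15
ee_pos: [499.6, -90.1, 153.7]
ee_rot: [-179.7, -0.2, 160.7]
force: [-5.7, -5.7, 4.5]
gripper_width: 0.5
gripper_force: 3.9
```

```bash
python3 look.py
```

```text
side hatch deg 0.0 n [-50.   -0.1  86.6] c [-62.7  21.4 132.5] off -7.915163928202247 1238 2287
[499.7 -90.  153.9] [-6.6 -6.   3.6]
```

The hatch is shut (plane fit 0.0°). Next I'll lift off, set the jaw for straddling and look at the knob.

arm_command --motion '[{"offset": [0, 0, -0.04], "spin": 0}, {"offset": [0, 0, -0.04], "spin": 0}, {"offset": [0, 0, 0], "spin": 0}, {"offset": [0, 0, 0], "spin": 0}]' --jaw 0.05

```text
time_s: 9.7
ee_pos: [501.9, -87.7, 233.4]
ee_rot: [180.0, -0.1, 160.6]
force: [-0.3, 0.1, -0.2]
gripper_width: 37.8
gripper_force: 0.0
```

```bash
cat > knob.py <<'E'
from look import *
def knob(save=None):
    p,D,X,L=plane('side')
    # hatch coords: along x_h (up slope), y, height over face
    n=np.array([-.5,0,.866]);xh=np.array([.866,0,.5]); H0=np.array([-5,0,157.5+8.7])
    E=L-H0; h=E@n; xs=E@xh; ys=L[...,1]
    m=(h>46)&(h<60)&(abs(xs+75)<50)&(abs(ys)<50); q=np.c_[xs[m],ys[m]]
    dark=p.max(2)[m]<75
    print('top pts',m.sum(),'h',np.median(h[m])); 
    c=q.mean(0); w,V=np.linalg.eigh(np.cov(q.T)); a=V[:,1]; print('centre x,y',c,'axis angle deg (from +x toward +y)',np.degrees(np.arctan2(a[1],a[0])),'std',np.sqrt(w))
    br=q[p.max(2)[m]>110]; print('bright',len(br),br.mean(0) if len(br) else '')
    if save: cv2.imwrite(save,cv2.resize(p[120:225,230:370],(800,600),interpolation=cv2.INTER_CUBIC))
    return L
if __name__=='__main__':
    import sys; L=knob(sys.argv[1] if len(sys.argv)>1 else None); r=env.pinpoint('side','knob_grip')[:1]; print(r)
    s=env.state(); print(s['time_s'],s['ee_pos'],s['ee_rot'],s['gripper_width'],s['qpos'],s['force'])
E
python3 knob.py pics/k1.png
```

```text
side hatch deg 0.0 n [-50.   -0.1  86.6] c [-62.9  21.4 132.3] off -7.8823195838351126 1237 2213
top pts 180 h 52.014866099470886
centre x,y [-69.9   2.9] axis angle deg (from +x toward +y) 104.54281807111596 std [ 4.7 24.3]
bright 6 [-77.2 -16.6]
[{'location': [295.5, 179.0], 'score': 0.76}]
9.8 [501.5 -87.6 232.8] [-180.    -0.2  160.6] 45.51605918787092 [-11.2  10.9  93.4   0.   75.9 -81.9] [-0.6  0.2 -0.1]
```

View pics/k1.png

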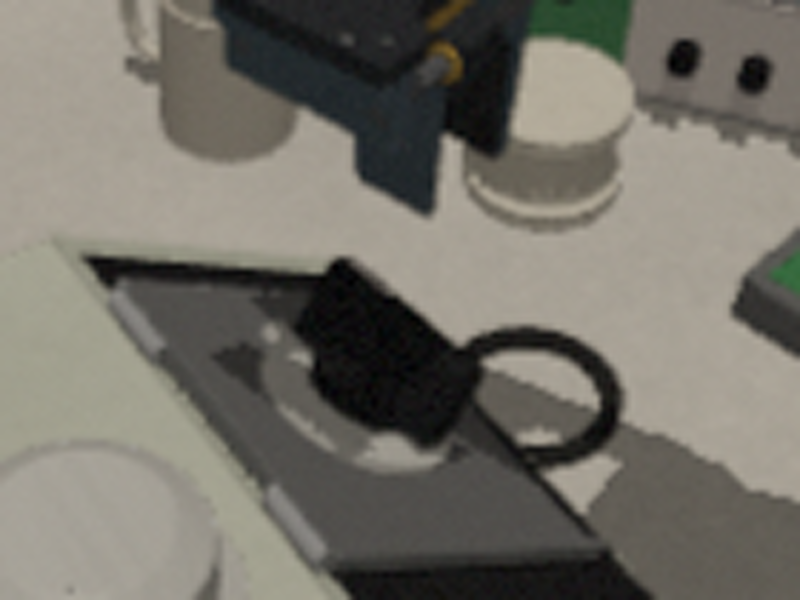

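The view shows the hatch flat, with the bar running across it and its white end on the far side. The open fingers are above it, tip near crop (430,212). Now I'll locate the fingers by depth against the reported TCP.

Run:
```python
from h import *
from fit import cloud
s=env.state(); e=np.array(s['ee_pos']); T=R.from_euler('xyz',s['ee_rot'],degrees=True).as_matrix()
for c in ('side','top'):
    p,D=env.grab_frame(c); X,u,v=cloud(c,D); Y=(X-e)@T   # tool coords
    m=(abs(Y[...,0])<45)&(abs(Y[...,1])<95)&(Y[...,2]<25)&(Y[...,2]>-120)&np.isfinite(D)&(D>0)
    q=Y[m]; print(c,len(q))
    for lo in range(-110,25,8):
        k=q[(q[:,2]>=lo)&(q[:,2]<lo+8)]
        if len(k): print(lo,len(k),'x',np.percentile(k[:,0],[2,98]),'y',np.percentile(k[:,1],[2,50,98]))
```

```text
side 886
-110 130 x [-32.7  39.4] y [-76.7  78.9  80.8]
-102 12 x [ 2.  12.9] y [-29.  -27.4 -25.2]
-94 29 x [-4.  19.5] y [-35.6 -27.   35.3]
-86 37 x [-3.9 19.3] y [-34.2 -24.9  36.6]
-78 36 x [10.9 19.6] y [-34.9 -24.   35.8]
-70 29 x [10.9 19.3] y [-32.5  24.   34.8]
-62 44 x [-7.5 19.2] y [-32.5 -23.2  33.7]
-54 62 x [-14.5  19.6] y [-32.3  30.8  33.8]
-46 77 x [-15.   19.5] y [-28.2  30.2  33. ]
-38 76 x [-14.8  19.7] y [-29.2   1.9  32. ]
-30 34 x [-11.8  18.5] y [-28.7 -24.3  30.6]
top 52
-110 2 x [37.1 37.1] y [-38.1  -0.5  37. ]
-94 1 x [15.8 15.8] y [28.5 28.5 28.5]
-86 2 x [15.2 15.8] y [-22.8   0.9  24.5]
-70 1 x [14.2 14.2] y [28.5 28.5 28.5]
```

The fingertips are about 38 mm above what the reported TCP implies, while xy agrees. So the straddle height is about 133 reported. I'll align with the bar (spin +0.13) and descend.

arm_command --motion '[{"offset": [-0.005, 0.005, 0], "spin": 0.13}, {"offset": [0, 0, 0.035], "spin": 0}, {"offset": [0, 0, 0.035], "spin": 0}, {"offset": [0, 0, 0], "spin": 0}]'

```text
time_s: 10.4
ee_pos: [506.3, -84.4, 161.5]
ee_rot: [-179.9, -0.4, 153.2]
force: [-1.3, -0.4, -0.1]
gripper_width: 50.1
gripper_force: 0.0
```

arm_command --motion '[{"offset": [0, 0, 0.015], "spin": 0}, {"offset": [0, 0, 0.015], "spin": 0}, {"offset": [0, 0, 0], "spin": 0}]'

```text
time_s: 10.78
ee_pos: [507.9, -84.7, 133.4]
ee_rot: [-180.0, -0.1, 153.2]
force: [-0.3, -0.1, 0.0]
gripper_width: 50.0
gripper_force: 0.0
```

arm_command --motion '[{"offset": [0, 0, 0], "spin": 0.17}, {"offset": [0, 0, 0], "spin": 0.17}, {"offset": [0, 0, 0], "spin": 0.17}, {"offset": [0, 0, 0], "spin": 0.17}, {"offset": [0, 0, 0], "spin": 0.17}]' --jaw 0.042

```text
time_s: 11.4
ee_pos: [509.0, -85.2, 135.2]
ee_rot: [179.9, 0.1, 104.2]
force: [-1.1, -1.4, 1.7]
gripper_width: 42.1
gripper_force: 1.6
```

```bash
python3 knob.py
```

```text
side hatch deg -0.0 n [-50.   -0.1  86.6] c [-64.3  18.9 131.5] off -7.906666699484674 1294 2332
top pts 194 h 52.65349135523621
centre x,y [-65.7   5.4] axis angle deg (from +x toward +y) 85.52991572823618 std [14.  22.9]
bright 4 [-82.7  -9.8]
[{'location': [295.1, 178.8], 'score': 0.6}]
11.5 [509.  -85.2 135.1] [179.9   0.1 104.5] 42.242366606357415 [-10.8  15.4 102.1  -0.   62.5 -25.3] [-0.2  0.3  1.2]
```

arm_command --motion '[{"offset": [0, 0, 0], "spin": 0.17}, {"offset": [0, 0, 0], "spin": 0.17}, {"offset": [0, 0, 0], "spin": 0.17}, {"offset": [0, 0, 0], "spin": 0}]' --jaw 0.03 --newtons 15

```text
time_s: 12.0
ee_pos: [508.3, -84.9, 134.6]
ee_rot: [-180.0, 0.0, 75.5]
force: [-3.2, -0.8, 2.5]
gripper_width: 29.8
gripper_force: 1.0
```

```bash
python3 knob.py
```

```text
side hatch deg -0.0 n [-50.   -0.1  86.6] c [-66.5  17.6 130.2] off -7.878439716005062 1335 2384
top pts 175 h 53.093357780423275
centre x,y [-59.3   6.3] axis angle deg (from +x toward +y) 63.56630074887267 std [14.7 17.8]
bright 5 [-82.5  -5.6]
[{'location': [298.3, 177.7], 'score': 0.57}]
12.1 [508.3 -84.9 134.5] [-180.     0.    75.5] 29.80789427444807 [-10.8  15.4 102.1  -0.   62.5   3.7] [-2.2  0.   1.6]
```

arm_command --motion '[{"offset": [0, 0, 0], "spin": 0.14}, {"offset": [0, 0, 0], "spin": 0.14}, {"offset": [0, 0, 0], "spin": 0.1}, {"offset": [0, 0, 0], "spin": 0}]' --jaw 0.022

```text
time_s: 12.6
ee_pos: [509.0, -84.7, 134.4]
ee_rot: [180.0, -0.0, 53.7]
force: [-0.1, -0.1, 0.0]
gripper_width: 22.2
gripper_force: 0.3
```

```bash
python3 knob.py pics/k2.png
```

```text
side hatch deg 0.0 n [-50.   -0.1  86.6] c [-65.6  16.7 130.8] off -7.925050799804097 1326 2246
top pts 143 h 52.755576608056835
centre x,y [-51.3   6.1] axis angle deg (from +x toward +y) 119.11141023977133 std [11.  14.4]
bright 0 
[{'location': [297.2, 179.4], 'score': 0.8}]
12.7 [509.  -84.7 134.4] [180.   -0.   53.7] 21.877208581004925 [-10.7  15.4 102.1   0.   62.4  25.6] [ 0.5 -0.8 -0.4]
```

View pics/k2.png

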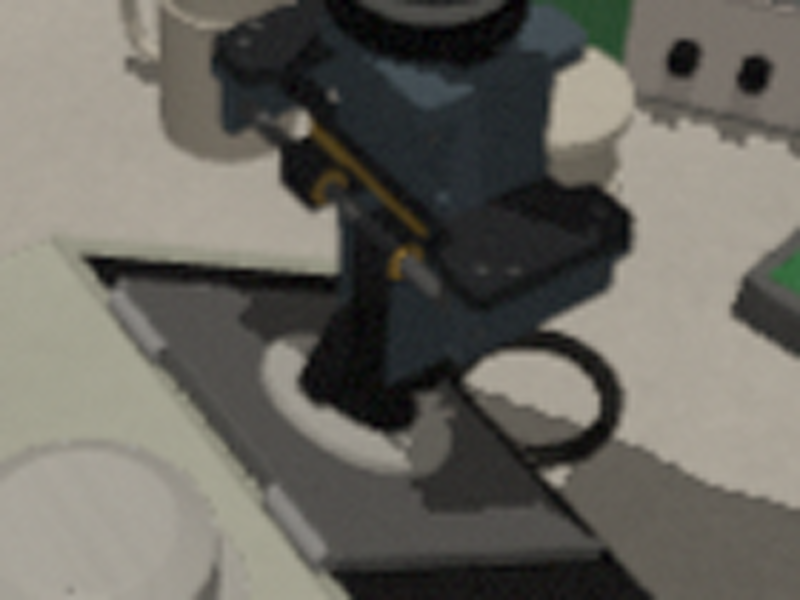

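The view shows the bar almost along the slope with the jaws astride it and the hatch still flat. I'll narrow the jaw slightly and spin through home to the first click, reading the torque on the way.

arm_command --motion '[{"offset": [0, 0, 0], "spin": 0}, {"offset": [0, 0, 0], "spin": 0.1}, {"offset": [0, 0, 0], "spin": 0.1}, {"offset": [0, 0, 0], "spin": 0}]' --jaw 0.02 --newtons 20

```text
time_s: 13.2
ee_pos: [509.0, -84.8, 134.4]
ee_rot: [180.0, -0.0, 42.2]
force: [0.6, -1.1, 0.1]
gripper_width: 20.2
gripper_force: 6.4
```

```bash
python3 -c "
from workcell import env
s=env.state();print(s['torque'],s['force'],s['ee_rot'],s['gripper_width'],s['gripper_force'])"
```

```text
[0.04044775 0.06748561 0.19712731] [ 0.58731338 -1.13618618  0.12747115] [ 1.79966427e+02 -3.77193066e-02  4.21779614e+01] 20.171068764843163 6.371007015545729
```

Torque is 0.20 N·m at yaw 42°, so the collar is home and the ratchet is climbing, as predicted. I'll go on.

arm_command --motion '[{"offset": [0, 0, 0], "spin": 0.1}, {"offset": [0, 0, 0], "spin": 0.1}, {"offset": [0, 0, 0], "spin": 0}]'

```text
time_s: 13.58
ee_pos: [508.7, -84.8, 134.9]
ee_rot: [180.0, -0.0, 30.8]
force: [-1.7, -1.6, 5.4]
gripper_width: 20.2
gripper_force: 20.9
```

```bash
python3 -c "
from workcell import env
s=env.state();print(s['torque'],s['force'],s['ee_rot'],s['gripper_width'],s['gripper_force'])"
```

```text
[0.37588445 0.5037565  0.21704918] [-1.7042281  -1.5832166   5.42941602] [ 1.79996135e+02 -2.65806584e-02  3.07574359e+01] 20.202972091208093 20.890967245213687
```

arm_command --motion '[{"offset": [0, 0, 0], "spin": 0.08}, {"offset": [0, 0, 0], "spin": 0.07}, {"offset": [0, 0, 0], "spin": 0}]'

```text
time_s: 13.95
ee_pos: [508.5, -84.8, 135.0]
ee_rot: [-180.0, -0.0, 22.2]
force: [-1.2, -0.7, 6.5]
gripper_width: 21.8
gripper_force: 21.8
```

```bash
python3 -c "
from workcell import env
s=env.state();print(s['torque'],s['force'],s['ee_rot'],s['gripper_width'],s['gripper_force'])"
```

```text
[0.45495161 0.6895297  0.29125858] [-1.19857548 -0.74637371  6.5273361 ] [-1.79990196e+02 -1.15761410e-02  2.21669831e+01] 21.759525095283735 21.81857377756387
```

arm_command --motion '[{"offset": [0, 0, 0], "spin": 0}, {"offset": [0, 0, 0], "spin": 0}, {"offset": [0, 0, -0.05], "spin": 0}, {"offset": [0, 0, -0.06], "spin": 0}, {"offset": [0, 0, 0], "spin": 0}]' --jaw 0.04

```text
time_s: 14.58
ee_pos: [511.6, -85.4, 249.0]
ee_rot: [179.7, -0.5, 22.0]
force: [0.5, 0.4, 0.1]
gripper_width: 40.0
gripper_force: 0.0
```

```bash
python3 knob.py pics/k3.png
```

```text
side hatch deg 0.0 n [-50.   -0.1  86.6] c [-62.9  20.7 132.3] off -7.872410454160956 1260 2216
top pts 180 h 51.893892290552
centre x,y [-68.9   2.3] axis angle deg (from +x toward +y) 153.73067618961247 std [ 4.6 24.6]
bright 0 
[{'location': [297.5, 178.8], 'score': 0.69}]
14.675 [508.5 -84.8 244.1] [180.  -0.  22.] 39.716823411963865 [-10.8  11.1  91.5   0.   77.4  57.2] [ 0.  -0.1 -0.3]
```

View pics/k3.png

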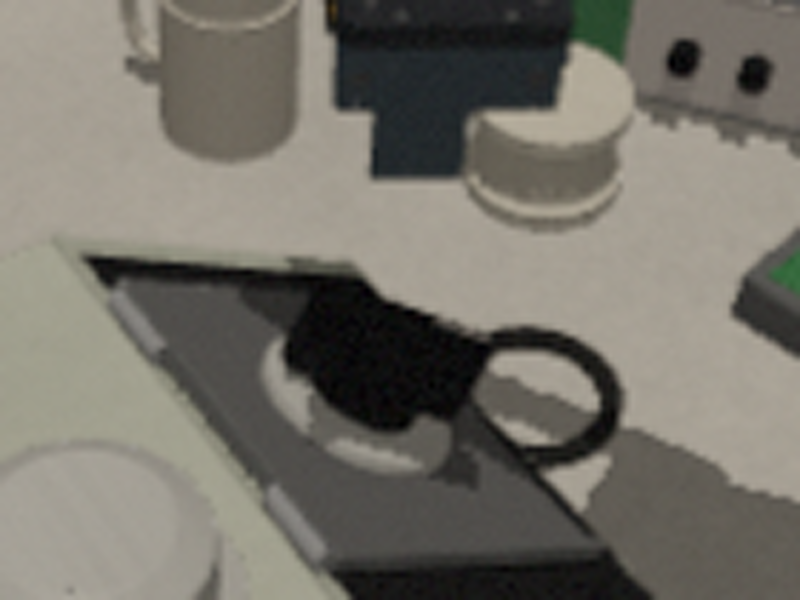

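The bar now stands 206° round from the hinge direction. With the collar home at 180° that is a slip of about 26° (0.46 rad), just past the first click. The hatch is at 0° and the gripper is clear, so I'll hand in.

```bash
python3 -c "
from workcell import env
print(env.job_done())"
```

```text
the job is handed in; nothing more can be done
None
```

I shut the hatch, turned the knob home and about 0.46 rad past it (one click by my measurement), let go, and handed the job in at about 15 s; no verdict came back.

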